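Square up a dry-fitted box end with an engineer's square

ROBOT

A 6-joint arm with a two-finger parallel gripper is mounted at the origin on the work surface. World frame = base frame: x ahead of the robot, y to its left, z up, the work surface at z = 0. Lengths are in m, angles in rad, forces in N, time in s.
With the tool pointing down it reaches from about 0.3 to 0.85 m from the base axis. Payload 5.4 kg.
Tool frame: the origin (TCP) lies between the finger pads; the fingertips stand 11 mm ahead of it and the grasp point (between the pads) lies 8 mm behind it; z points along the fingers, y is the direction in which the jaws open and shut (so a half turn about z gives the same grasp; the last joint's range is limited). The gripper opens to 85 mm and grips with 20 to 120 N. Pads are 22 mm wide; open, the fingers measure 114 mm over their backs; the gripper's body (76 mm by 85 mm) begins 54 mm behind the grasp point. The pads swing forward as they close: fully open they stand 13 mm farther back than shut.
Start: joints at [1.061, 0.158, 1.597, -0, 1.386, -0.21], TCP at [0.17, 0.549, 0.242] pointing down, gripper open.
Joint ranges: [-2.91, 2.91], [-0.94, 2.29], [0.18, 2.7], [-1.29, 4.43], [0.17, 2.64], [-3, 3]. Speed limits (rad/s): [2.57, 2.57, 3.14, 3.14, 3.14, 3.14].

INTERFACE

Orientations are given as a 3x3 rotation matrix whose columns are the frame's x, y, z axes.
In Python, from station import manip gives the robot as it stands.
- The arm moves only by the tool servo_tool, never from a script. Its argument "steps" is one flat list of numbers, 7 for each row, row after row: the shift along the world's x, y, z as a fraction of full scale, then the turn, a rotation vector about the world's x, y, z as a fraction of full scale, then the opening, from 0 (shut) to 1 (fully open). A call has 1 to 10 rows; each row is the pose to reach, as a shift and turn from the pose commanded when the call began, turning the shorter way round; what a row does not reach only later rows make up. Full scale, the value 1, is 0.6 m for a shift and pi rad for a turn. A row lasts 1/8 s, in which the tool goes at most 62.5 mm and 10.7 degrees, less where a joint would pass 70% of its speed; a pose out of reach is approached as far as the arm can. A call with a number of a shift or a turn outside -1 to 1 is refused whole. A call with a gripper value outside its range is refused whole. The fingers move at their own pace and stop on an object; "grip_force" is the grip in N (left out, the last holds). Time passes only in rows, so rows that repeat a pose let the fingers close. It gives the time, the measured TCP pose, the force and the opening at its end, in the units of the state.
- manip.get_obs(): the state, without advancing time (a new reading comes with each control period).
- manip.capture(name): name is "scene" or "top" or "wrist"; returns a dict with "img" (384x512x3 uint8, red, green, blue), "depth" (384x512 float32, m along the optical axis (not along the pixel's ray), 0 where there is no reading), "mtx" (3x3 intrinsics, pixels), "k1" (the pictures are not rectified: a ray, as slopes to the right and down, at radius r is drawn at 1 + k1 r^2 times it, then the intrinsics apply), "cam_to_world" (4x4, takes a point from camera to world coordinates). Camera axes: x right, y up, looking along -z (the intrinsics and any distortion apply to the point x, -y, -z); pixel columns grow to the right and rows downward; lengths in m; the calibration is good to about 2 mm. A picture is of the moment at which its call begins.
- manip.hand_in(): hands the job in, once; it reports no verdict.
Trained networks look in a picture, given as the dict that the camera call returned (one of the last four; its "shot" number tells which), for a name from the list of things; names that differ only in an ending like _2 or _b are one class to them, and where a whole thing is asked for, a point or a joint stands for the part that bears it (a point fixed in the world has none). Each returns a list of dicts, best first, with "confidence" (0 to 1); they miss things now and then, are a little off and sometimes report something else, mostly with a low value. They report only what shows in the picture. A call takes as long as a camera call. They do not tell look-alikes from the thing itself.
- manip.silhouettes(thing, picture): "mask" (384x512 bool, what is visible of it) and "rect" ([left, top, right, bottom] in pixels, round what is visible of it).
- manip.mark_of(thing, picture): "point" ([column, row] in pixels: a listed point, or the origin of a listed thing).
The state is a dict: "clock": time; "joint_pos": joint angles; "dq": joint speeds; "effort": joint torques, N m; "position": TCP position; "orientation": TCP orientation; "contact_force": force on the tool from outside, world axes, zero at the start; "wrist_torque": the same for the moment, N m; "finger_gap": finger opening in m.
Only numpy, scipy, OpenCV 4.12 (cv2) and the standard library are available. Lean on these libraries where they do the work, as an engineer would, in place of code of your own. Each camera call takes 0.05 s, during which the arm holds its last target.

TASK

The loose end panel of the wooden box leans in over the base board. Pick up the steel square from its mat, set its stock gently down flat on the base board short of the panel, then keep it pressed down and slide it along the board until it has pushed the panel upright and lies flush on board and panel without a gap; hold it there pressed on both with about 10 N each for two seconds, and never press either with over 40 N. Then stand the square back upright in the middle of its mat, leaving the panel square and everything else on the desk undisturbed.

Things in the scene. Friction and masses are not known exactly. Their poses are not given: they have to be found in the camera images.
- square: Engineer's square standing upright, 0.2 to 0.32 kg: dark stock 130 long (its x) x 24 wide x 26 mm high; steel blade 25 (x) x 4 mm (y) rising from the stock's +x end to 150 mm above the underside. Blade's outer edge and stock's +x end face lie in one plane (x = +65 mm), at right angles to the underside (z = 0). Origin: centre of the stock's underside; z up along the blade. Stands by itself.
- square_grip (a point): Where to hold the square: middle of the black grip pads on the stock, 20 mm behind the stock's middle (x = -20 mm) and 13 mm above its underside, 85 mm behind the blade's outer edge; grip across the 24 mm width (along the square's y).
- base_board: Plywood base board of the box, 150 (x) x 240 (y) x 12 mm, fast on the desk. Origin: centre of its underside, z up; top at z = 12 mm. On its -y end stands a glued-on end 110 mm high, 12 mm thick (inner face at y = -108 mm), on its +y end the loose end panel. The long sides are not fitted yet: both long edges are open.
- base_corner (a point): The corner to be checked: middle of the line where panel's inner face and board's top meet (y = +108, z = 12 mm in the board's frame); axes as the board's: the box's inside is towards -y, the square is slid towards +y. Friction of the steel on both faces is 0.48 to 0.72: the board drags on a sliding square, and a square pressed on the panel partly hangs on it, so press down harder than you push.
- end_panel (a joint): Lean (rad) of the loose end panel (pale wood, 150 wide, 110 high, 12 mm thick): 0 = square to the board, positive = top leans in (starts 0.05 to 0.12), negative = too far out. Turns about base_corner, stays where left; gives way at 0.2 N m (2 N at its top). Its foot does not yield: a square slid flat on the board stops firmly with the panel upright; a high push would carry it past.
- panel_top (a point): Middle of the end panel's top inner edge, 110 mm above base_corner when upright; axes turn with the panel (z up along the panel, y out of the box).
- tool_mat: Blue felt mat, 140 (x) x 220 (y) x 3 mm, fast on the desk, on which the square stands at first. Origin: centre of its underside.
- side_board: Long side of the box, 110 x 240 x 12 mm pale wood, lying flat and loose on the desk, still to be fitted; not to be disturbed. Origin: centre of its underside.
- glue_bottle: White glue bottle with a grey nozzle, 54 mm across, 135 mm high, standing loose; not to be disturbed. Origin: centre of its underside.
- slide_box: Green plastic box of microscope slides, 85 (x) x 100 (y) x 28 mm, loose; not to be disturbed. Origin: centre of its underside.
Mind the look-alikes: they are no part of the job. Leave any blue or yellow look-alike of the square alone.

How it is judged:
By the outcome, as a careful person would: the job done as asked, in the order asked, and still so for the second after the job is handed in, with the robot touching nothing.
It also fails if it takes over 72 s, if anything falls off the work surface, if the arm or the gripper's body presses on something with over 40 N, if the wrist force passes 120 N, or if a joint passes its speed limit or range.

## Working session

There is one attempt and no reset: what is moved stays moved. The work goes in short steps, Python scripts to look and compute and a tool call to move; the robot and the scene stay as the last step left them, time stands still between calls to the robot, and variables do not carry over. Pictures are saved under pics/ and viewed, and the job is handed in when it is done.

Besides the shell and the picture viewer there is one more tool, called after "Request:" as a command line: name --argument value ..., lists and objects as JSON in quotes. servo_tool: Moves the arm, as the interface text tells. Its arguments: {"type":"object","properties":{"steps":{"type":"array"},"grip_force":{"type":"number"}},"required":["steps"]}

```bash
ls; mkdir -p pics; cat > h.py <<'E'
import numpy as np, cv2
from station import manip
def save(p,n): cv2.imwrite('pics/'+n+'.png', p['img'][:,:,::-1])
def cloud(p):
    d=p['depth'];h,w=d.shape;K=p['mtx'];k1=p['k1']
    c,r=np.meshgrid(np.arange(w),np.arange(h))
    xd=(c-K[0,2])/K[0,0];yd=(r-K[1,2])/K[1,1]
    x,y=xd.copy(),yd.copy()
    for _ in range(20):
        f=1+k1*(x*x+y*y); x,y=xd/f,yd/f
    P=np.stack([x*d,-y*d,-d],-1)
    M=p['cam_to_world']
    W=P@M[:3,:3].T+M[:3,3]
    W[d<=0]=np.nan
    return W
def ray(p,uv):
    K=p['mtx'];xd=(uv[0]-K[0,2])/K[0,0];yd=(uv[1]-K[1,2])/K[1,1];x,y=xd,yd
    for _ in range(20):
        f=1+p['k1']*(x*x+y*y);x,y=xd/f,yd/f
    M=p['cam_to_world'];return M[:3,3],M[:3,:3]@np.array([x,-y,-1])
def atz(p,uv,z):
    o,d=ray(p,uv);return o+d*(z-o[2])/d[2]
def proj(p,W):
    M=p['cam_to_world'];c=(np.atleast_2d(W)-M[:3,3])@M[:3,:3]
    x=c[:,0]/-c[:,2];y=-c[:,1]/-c[:,2];f=1+p['k1']*(x*x+y*y);K=p['mtx']
    return np.stack([K[0,0]*x*f+K[0,2],K[1,1]*y*f+K[1,2]],-1)
E
python3 - <<'E'
from h import *
np.set_printoptions(precision=4,suppress=True)
for n in ['scene','top']:
    p=manip.capture(n);save(p,n+'0');print(n,p['cam_to_world'],p['mtx'],p['k1'])
    for t in ['square','base_board','end_panel','tool_mat','side_board','glue_bottle','slide_box']:
        for s in manip.silhouettes(t,p)[:3]: print(t,s['rect'],round(s['confidence'],2),s['mask'].sum())
    for t in ['square','square_grip','base_corner','panel_top','tool_mat']:
        for s in manip.mark_of(t,p)[:3]: print(t,s['point'],round(s['confidence'],2))
o=manip.get_obs();print(o)
E
```

```text
pics
scene [[-0.4544 -0.5106  0.7299  1.2877]
 [ 0.8905 -0.2405  0.3861  0.3889]
 [-0.0216  0.8255  0.564   0.6712]
 [ 0.      0.      0.      1.    ]] [[390.6804   0.     253.4878]
 [  0.     390.6804 196.3158]
 [  0.       0.       1.    ]] -0.10952311514822617
square [314.3, 186.5, 346.1, 251.7] 0.94 681
square [302.7, 149.8, 344.6, 213.3] 0.71 808
square [406.3, 210.4, 434.2, 258.4] 0.66 551
base_board [151.8, 154.9, 250.4, 225.2] 0.96 4182
base_board [173.5, 254.1, 290.7, 319.0] 0.44 4079
end_panel [227.8, 161.2, 251.3, 224.2] 0.71 896
tool_mat [269.0, 216.6, 371.7, 277.4] 0.92 2596
tool_mat [92.2, 170.1, 123.8, 213.0] 0.29 743
tool_mat [225.9, 164.8, 250.7, 225.7] 0.26 938
side_board [176.8, 253.2, 291.3, 317.9] 0.88 4166
glue_bottle [95.1, 170.4, 118.5, 215.3] 0.65 683
slide_box [396.7, 260.9, 455.0, 312.1] 0.63 1644
slide_box [94.0, 168.5, 118.6, 213.3] 0.38 700
slide_box [224.4, 162.5, 252.1, 224.1] 0.2 944
square [330.4, 243.3] 0.89
square [419.4, 246.3] 0.79
square [325.4, 201.0] 0.67
square_grip [426.9, 238.6] 0.81
square_grip [327.4, 204.8] 0.75
square_grip [327.3, 240.2
[... 882 characters left out ...]
uare_grip [219.1, 250.3] 0.71
square_grip [201.7, 202.9] 0.5
base_corner [280.9, 210.2] 0.73
panel_top [289.6, 207.0] 0.85
tool_mat [209.5, 200.6] 0.75
{'clock': 1.3, 'joint_pos': array([ 1.0609,  0.1584,  1.597 , -0.    ,  1.3862, -0.2101]), 'dq': array([ 0.0011, -0.0005,  0.0004, -0.0011,  0.0002,  0.0015]), 'effort': array([ -0.0008, -39.6026, -33.1685,  -0.0004,   0.0008,   0.    ]), 'position': array([0.1698, 0.5493, 0.2423]), 'orientation': array([[-0.9554,  0.2953, -0.    ],
       [ 0.2953,  0.9554, -0.    ],
       [-0.    , -0.    , -1.    ]]), 'contact_force': array([ 0.2686,  0.359 , -0.7342]), 'wrist_torque': array([ 0.0258, -0.0067, -0.0162]), 'finger_gap': 0.08534644277302604}
```

```bash
python3 - <<'E'
import cv2
a=cv2.imread('pics/scene0.png')[140:330,80:470];cv2.imwrite('pics/sc.png',cv2.resize(a,None,fx=2,fy=2,interpolation=cv2.INTER_CUBIC))
a=cv2.imread('pics/top0.png')[120:270,110:400];cv2.imwrite('pics/tc.png',cv2.resize(a,None,fx=2.7,fy=2.7,interpolation=cv2.INTER_CUBIC))
E
```

```text
(no output)
```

View pics/sc.png

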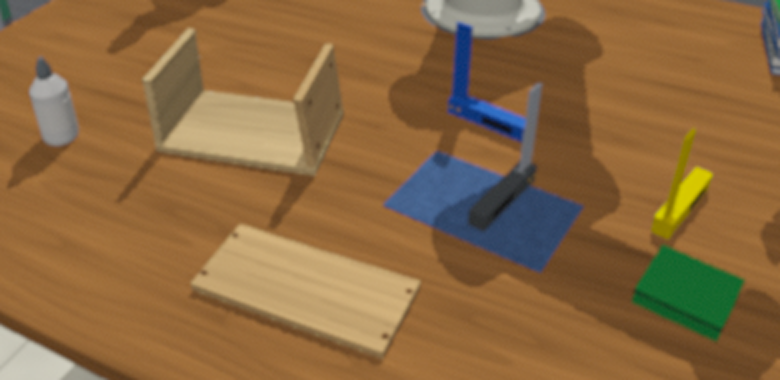

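View pics/tc.png

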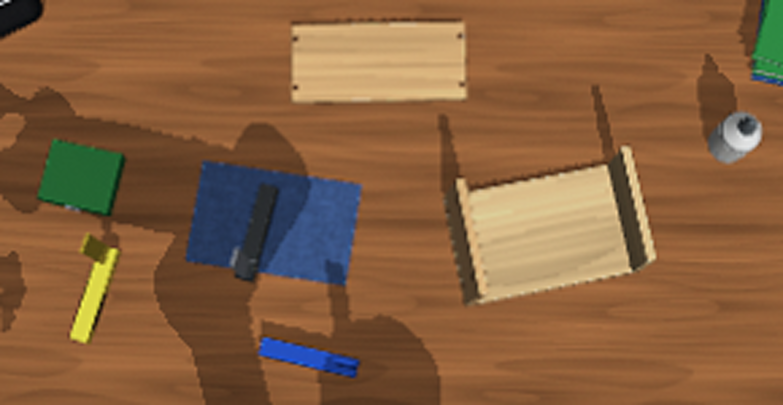

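```bash
python3 - <<'E'
from h import *
np.set_printoptions(precision=4,suppress=True)
for n in ['scene','top']:
    p=manip.capture(n);W=cloud(p);np.savez(n+'0.npz',W=W,img=p['img'])
    print(n,'depthvalid',(p['depth']>0).mean())
    for t in ['base_board','end_panel','tool_mat','square','side_board','slide_box','glue_bottle']:
        for s in manip.silhouettes(t,p)[:2]:
            w=W[s['mask']];w=w[np.isfinite(w[:,0])]
            if len(w)<20: continue
            r=cv2.minAreaRect((w[:,:2]*1000).astype(np.float32))
            print(t,round(s['confidence'],2),'med',np.median(w,0),'p2',np.percentile(w,2,0),'p98',np.percentile(w,98,0),'rect',np.round(r[0]),np.round(r[1]),round(r[2],1))
    # table plane check
    for t,z in [('base_corner',.012),('panel_top',.122),('tool_mat',0),('square_grip',.016)]:
        for s in manip.mark_of(t,p)[:3]: print(t,round(s['confidence'],2),atz(p,s['point'],z))
E
```

```text
scene depthvalid 0.9959564208984375
base_board 0.93 med [ 0.5441 -0.1883  0.0131] p2 [ 0.4387 -0.2966  0.0001] p98 [ 0.6212 -0.0488  0.1222] rect [ 465. -244.] [342. 346.] 19.3
end_panel 0.74 med [ 0.5186 -0.0632  0.0757] p2 [ 0.43   -0.1037  0.0114] p98 [ 0.5772 -0.0461  0.1225] rect [ 421. -119.] [344.  73.] 28.3
tool_mat 0.58 med [0.5456 0.1795 0.0027] p2 [ 0.464   0.0779 -0.0004] p98 [0.6089 0.2927 0.0057] rect [532. 184.] [225. 150.] 81.9
square 0.84 med [0.4961 0.213  0.028 ] p2 [ 0.2565  0.1753 -0.0005] p98 [0.5826 0.2289 0.1492] rect [395. 197.] [380.  62.] 3.3
square 0.62 med [0.3509 0.0929 0.0259] p2 [0.3394 0.0679 0.001 ] p98 [0.3772 0.1839 0.1469] rect [268.  68.] [320.  93.] 32.8
side_board 0.77 med [0.7688 0.0598 0.0119] p2 [ 0.7093 -0.0652  0.0042] p98 [0.8173 0.1666 0.0145] rect [762.  48.] [114. 243.] 2.7
slide_box 0.7 med [0.606  0.4477 0.0272] p2 [0.5497 0.3967 0.0038] p98 [0.6396 0.4964 0.03  ] rect [590. 446.] [105.  90.] 78.1
glue_bottle 0.66 med [ 0.6661 -0.4193  0.061 ] p2 [ 0.5677 -0.5399 -0.0014] p98 [ 0.6826 -0.4061  0.1296] rect [ 585. -526.] [294.  62.] 5
[... 1363 characters left out ...]
 p98 [0.5812 0.219  0.1525] rect [523. 205.] [ 32. 133.] 77.5
slide_box 0.76 med [0.5898 0.4419 0.0273] p2 [0.547  0.3952 0.0008] p98 [0.6368 0.4954 0.0374] rect [596. 449.] [111.  97.] 83.3
slide_box 0.65 med [0.7588 0.048  0.012 ] p2 [ 0.7084 -0.0664  0.0021] p98 [0.8134 0.1611 0.0209] rect [762.  48.] [111. 241.] 2.1
glue_bottle 0.73 med [ 0.6461 -0.4266  0.0905] p2 [ 0.6285 -0.4572  0.0209] p98 [ 0.6748 -0.4084  0.1357] rect [ 652. -434.] [50. 53.] 3.7
base_corner 0.84 [ 0.5096 -0.0628  0.012 ]
panel_top 0.8 [ 0.5087 -0.0815  0.122 ]
tool_mat 0.64 [0.5405 0.1733 0.    ]
square_grip 0.65 [0.5305 0.2202 0.016 ]
square_grip 0.63 [0.4138 0.4209 0.016 ]
square_grip 0.56 [0.3638 0.134  0.016 ]
```

```bash
python3 - <<'E'
from h import *
np.set_printoptions(precision=4,suppress=True)
for n in ['scene','top']:
    D=np.load(n+'0.npz');W=D['W'];I=D['img']
    x,y,z=W[...,0],W[...,1],W[...,2]
    def R(m,nm):
        m=m.astype(np.uint8); 
        m=cv2.morphologyEx(m,cv2.MORPH_OPEN,np.ones((2,2),np.uint8))>0
        w=W[m]; 
        if len(w)<8: print(nm,'few',len(w));return
        r=cv2.minAreaRect((w[:,:2]*1000).astype(np.float32)); print(n,nm,len(w),np.round(r[0],1),np.round(r[1],1),round(r[2],1),'zmed',np.median(w[:,2]).round(4))
    box=(x>.40)&(x<.66)&(y>-.33)&(y<0.0)
    R(box&(z>.007)&(z<.018),'boardtop')
    R(box&(z>.115)&(z<.13)&(y>-.15),'paneltop')
    R(box&(z>.115)&(z<.13)&(y<-.2),'gluetop')
    sq=(x>.43)&(x<.62)&(y>.12)&(y<.27)
    R(sq&(z>.022)&(z<.034),'stocktop')
    R(sq&(z>.14)&(z<.16),'bladetop')
    b=(I[...,2].astype(int)>I[...,0].astype(int)+25)&(x>.43)&(x<.64)&(y>.05)&(y<.32)&(np.abs(z)<.012)
    R(b,'mat')
    t=(np.abs(z)<.01)&(x>.3)&(x<.8)&(y>-.5)&(y<.5)&~b&~box
    print('table z',np.nanmedian(z[t]))
    for nm,s in [('paneltop',box&(z>.115)&(z<.13)&(y>-.15)),('glue',box&(z>.115)&(z<.13)&(y<-.2)),('panelfaces',box&(z>.03)&(z<.11)&(y>-.15))]:
        w=W[s];
        if len(w)>8:
            A=np.c_[w[:,0],w[:,2],np.ones(len(w))];c,*_=np.linalg.lstsq(A,w[:,1],rcond=None);print(nm,len(w),'yaw',np.degrees(np.arctan(c[0])),c)
E
```

```text
scene boardtop 1998 [ 521.6 -171.9] [156.9 235.4] 12.5 zmed nan
scene paneltop 168 [ 407.7 -108.4] [353.9  28.1] 20.5 zmed nan
scene gluetop 155 [ 548.9 -282.3] [150.9   6.7] 14.3 zmed nan
scene stocktop 323 [505.4 212.4] [ 21.1 160.4] 76.9 zmed 0.0276
scene bladetop 31 [351.1 199.9] [261.8   9.3] 8.9 zmed 0.1422
scene mat 2547 [537.8 189.4] [212.9 135.7] 81.6 zmed nan
table z -0.00022928192765758748
paneltop 170 yaw 11.912374604343045 [ 0.211  -0.5334 -0.1161]
glue 159 yaw 12.679395153349363 [ 0.225  -0.5441 -0.3421]
panelfaces 598 yaw 10.710817385355249 [ 0.1891 -0.1191 -0.1515]
top boardtop 1540 [ 526.6 -189.7] [149.1 199.5] 12.6 zmed nan
top paneltop 152 [514.  -81.4] [165.2  25.4] 11.8 zmed 0.1204
top gluetop 149 [ 560.9 -303.4] [158.5  40.6] 13.1 zmed nan
top stocktop 152 [519.1 200.3] [ 19.7 126.6] 79.6 zmed 0.0268
top bladetop 12 [471.3 212.2] [ 1.4 21.5] 74.5 zmed 0.1325
top mat 1907 [535.7 180.2] [215.8 138.4] 81.3 zmed nan
table z -0.0001377727360265535
paneltop 163 yaw 12.237754031148675 [ 0.2169 -0.0341 -0.1816]
glue 162 yaw 12.324244161271952 [ 0.2185  0.072  -0.4174]
panelfaces 198 yaw 12.526513518518374 [ 0.2222 -0.1238 -0.1685]
```

Request:
servo_tool --steps '[0.12,-0.1,0.05,0,0,0,0.6,0.24,-0.2,0.08,0,0,0,0.6,0.36,-0.3,0.1,0,0,0,0.6,0.48,-0.4,0.12,0,0,0.012,0.6,0.53,-0.5,0.12,0,0,0.026,0.6,0.54,-0.58,0.12,0,0,0.026,0.6,0.54,-0.58,0.12,0,0,0.026,0.6,0.54,-0.58,0.12,0,0,0.026,0.6,0.54,-0.58,0.12,0,0,0.026,0.6]'

```text
clock: 3.62
position: [0.4954, 0.1987, 0.3145]
orientation: [[-0.975, 0.221, 0.001], [0.221, 0.975, -0.0], [-0.001, -0.0, -1.0]]
contact_force: [0.8, 0.4, -0.1]
finger_gap: 0.0512
```

```bash
cat > w1.py <<'E'
from h import *
np.set_printoptions(precision=4,suppress=True)
import sys
tag=sys.argv[1]
p=manip.capture('wrist');save(p,'wrist_'+tag);W=cloud(p);np.savez('wrist_'+tag+'.npz',W=W,img=p['img'])
x,y,z=W[...,0],W[...,1],W[...,2];I=p['img'].astype(int)
def R(m,nm):
    m=cv2.morphologyEx(m.astype(np.uint8),cv2.MORPH_OPEN,np.ones((3,3),np.uint8))
    n,l,s,_=cv2.connectedComponentsWithStats(m)
    if n<2: print(nm,'none');return
    k=1+np.argmax(s[1:,4]);w=W[l==k];w=w[np.isfinite(w[:,0])]
    r=cv2.minAreaRect((w[:,:2]*1000).astype(np.float32)); print(nm,len(w),np.round(r[0],1),np.round(r[1],1),round(r[2],1),'zmed',np.median(w[:,2]).round(4))
    return w
E
cat > w2.py <<'E'
from w1 import *
R((z>.021)&(z<.036)&(y>.1)&(y<.3),'stocktop')
R((z>.1)&(z<.17)&(y>.1)&(y<.3),'blade')
R((I[...,2]>I[...,0]+20)&(np.abs(z)<.012)&(y>0)&(x>.4),'mat')
for t in ['square','square_grip','tool_mat']:
    for s in manip.mark_of(t,p)[:2]: print(t,round(s['confidence'],2),s['point'],atz(p,s['point'],.016 if 'grip' in t else .003))
E
python3 w2.py a
```

```text
stocktop 1246 [357.6 146.9] [96.7 24.1] 77.5 zmed 0.0261
blade 142 [467.5 217.4] [ 4.  25.4] 76.6 zmed 0.1523
mat 9647 [535.4 184.8] [218.3 138.6] 82.4 zmed 0.003
square 0.96 [260.8, 171.9] [0.5192 0.2069 0.003 ]
square 0.8 [385.4, 83.4] [0.4279 0.4178 0.003 ]
square_grip 0.96 [259.8, 187.8] [0.5413 0.2001 0.016 ]
square_grip 0.64 [198.0, 74.7] [0.3577 0.1497 0.016 ]
tool_mat 0.58 [247.4, 186.9] [0.5388 0.1801 0.003 ]
tool_mat 0.53 [261.5, 175.2] [0.5247 0.2068 0.003 ]
```

View pics/wrist_a.png

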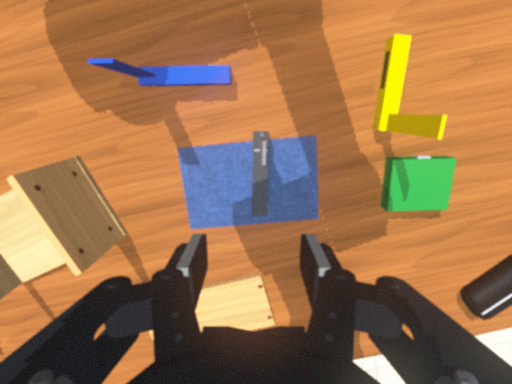

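```bash
cat > fit.py <<'E'
import numpy as np,cv2
np.set_printoptions(precision=4,suppress=True)
D=np.load('wrist_a.npz');W=D['W'];x,y,z=W[...,0],W[...,1],W[...,2]
m=(z>.018)&(z<.034)&(x>.43)&(x<.62)&(y>.16)&(y<.25)
m=cv2.morphologyEx(m.astype(np.uint8),cv2.MORPH_OPEN,np.ones((2,2),np.uint8))>0
w=W[m];r=cv2.minAreaRect((w[:,:2]*1000).astype(np.float32));print(len(w),r)
E
python3 fit.py
```

```text
1137 ((525.700439453125, 206.98489379882812), (25.230852127075195, 139.90689086914062), 77.31951904296875)
```

```bash
python3 - <<'E'
from station import manip
o=manip.get_obs();print(o['position'],o['orientation'],o['contact_force'],o['clock'],o['joint_pos'])
E
```

```text
[0.49316624 0.20235468 0.31417574] [[-9.76614819e-01  2.14996004e-01 -4.61486419e-04]
 [ 2.14995862e-01  9.76614901e-01  3.38505185e-04]
 [ 5.23471775e-04  2.31371510e-04 -9.99999836e-01]] [0.18728484 0.45382411 0.48540968] 3.825 [ 1.62271390e-01  9.47721008e-03  1.61427005e+00  4.09180884e-04
  1.51824613e+00 -1.19185883e+00]
```

Request:
servo_tool --steps '[0.04,0,0,0,0,0,0.6,0.076,0,-0.08,0,0,0,0.6,0.076,0,-0.16,0,0,0,0.6,0.076,0,-0.24,0,0,0,0.6,0.076,0,-0.32,0,0,0,0.6,0.076,0,-0.38,0,0,0,0.6,0.076,0,-0.43,0,0,0,0.6,0.076,0,-0.46,0,0,0,0.6,0.076,0,-0.46,0,0,0,0.6,0.076,0,-0.46,0,0,0,0.6]'

```text
clock: 5.08
position: [0.5405, 0.2019, 0.0398]
orientation: [[-0.976, 0.216, 0.002], [0.216, 0.976, 0.0], [-0.002, 0.001, -1.0]]
contact_force: [0.2, 0.5, -0.2]
finger_gap: 0.0515
```

```bash
python3 - <<'E'
from h import *
p=manip.capture('wrist');save(p,'wrist_b')
o=manip.get_obs();print(o['position'],o['contact_force'],o['clock'])
s=manip.capture('scene');cv2.imwrite('pics/scb.png',cv2.resize(s['img'][120:290,250:450,::-1],None,fx=3,fy=3))
E
```

```text
[0.54068918 0.20178012 0.03998798] [ 0.03165236 -0.50394821 -0.00265075] 5.125
```

View pics/wrist_b.png

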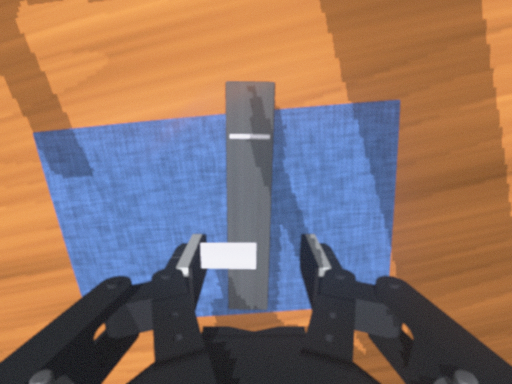

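View pics/scb.png

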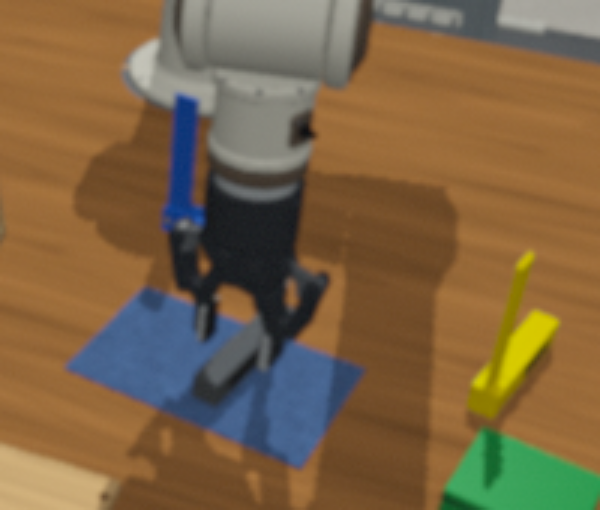

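```bash
python3 - <<'E'
from h import *
np.set_printoptions(precision=4,suppress=True)
p=manip.capture('wrist');W=cloud(p);print(p['cam_to_world'])
for u,v in [(228,256),(210,256),(250,256),(228,246),(228,266),(250,136),(235,136),(250,100),(250,200),(250,290),(245,225)]: print(u,v,W[v,u],p['img'][v,u])
z=W[...,2]; m=(z>.05); print(m.sum())
E
```

```text
[[ 0.2152 -0.9351 -0.2815  0.4698]
 [ 0.9766  0.2065  0.0605  0.218 ]
 [ 0.0015 -0.2879  0.9577  0.1715]
 [ 0.      0.      0.      1.    ]]
228 256 [nan nan nan] [243 243 247]
210 256 [nan nan nan] [240 241 247]
250 256 [nan nan nan] [242 242 247]
228 246 [nan nan nan] [240 239 245]
228 266 [0.5513 0.1852 0.0276] [102 111 131]
250 136 [0.4813 0.214  0.0293] [211 209 221]
235 136 [0.4797 0.2067 0.0294] [236 234 241]
250 100 [0.4646 0.2178 0.0299] [111 105 107]
250 200 [0.5143 0.2066 0.0286] [116 118 128]
250 290 [0.569  0.1944 0.0291] [111 117 123]
245 225 [0.5276 0.2009 0.0291] [117 115 127]
38545
```

Request:
servo_tool --steps '[0,0,0.09,0,0,0,0.6,0,0,0.2,0,0,-0.02,0.6,0,0,0.2,0,0,-0.07,0.6,0,0,0.2,0,0,-0.13,0.6,0,0,0.2,0,0,-0.19,0.6,0,0,0.2,0,0,-0.25,0.6,0,0,0.2,0,0,-0.31,0.6,0,0,0.2,0,0,-0.37,0.6,0,0,0.2,0,0,-0.43,0.6,0,0,0.2,0,0,-0.48,0.6]'

```text
clock: 6.48
position: [0.5398, 0.2013, 0.1592]
orientation: [[0.16, 0.987, 0.001], [0.987, -0.16, 0.0], [0.0, 0.001, -1.0]]
contact_force: [-0.3, -0.2, -0.8]
finger_gap: 0.0511
```

Request:
servo_tool --steps '[0,0,0,0,0,-0.06,0.6,0,0,0,0,0,-0.12,0.6,0,0,0,0,0,-0.18,0.6,0,0,0,0,0,-0.24,0.6,0,0,0,0,0,-0.3,0.6,0,0,0,0,0,-0.36,0.6,0,0,0,0,0,-0.42,0.6,0,0,0,0,0,-0.48,0.6,0,0,0,0,0,-0.52,0.6,0,0,-0.05,0,0,-0.52,0.6]'

```text
clock: 7.72
position: [0.5422, 0.2017, 0.1317]
orientation: [[0.976, -0.217, 0.008], [-0.217, -0.976, 0.001], [0.007, -0.003, -1.0]]
contact_force: [0.5, -0.7, -0.7]
finger_gap: 0.0513
```

```bash
python3 - <<'E'
from h import *
np.set_printoptions(precision=4,suppress=True)
p=manip.capture('wrist');save(p,'wrist_c')
o=manip.get_obs();print(o['position'],o['orientation'],o['contact_force'],o['clock'],o['joint_pos'])
E
```

```text
[0.5382 0.201  0.1254] [[ 0.9762 -0.2168 -0.0025]
 [-0.2168 -0.9762 -0.0004]
 [-0.0024  0.0009 -1.    ]] [-2.7592 -1.0986 -2.234 ] 7.775 [0.1472 0.2753 1.7027 0.     1.1662 1.9365]
```

View pics/wrist_c.png

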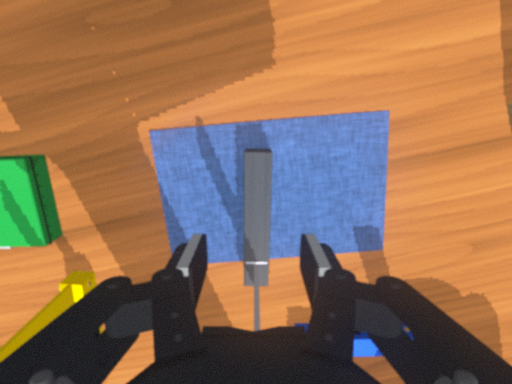

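Request:
servo_tool --steps '[0,0,-0.08,0,0,0,0.6,0,0,-0.13,0,0,0,0.6,0,0,-0.165,0,0,0,0.6,0,0,-0.18,0,0,0,0.6,0,0,-0.184,0,0,0,0.6,0,0,-0.184,0,0,0,0.6]' --grip_force 60

```text
clock: 8.52
position: [0.5402, 0.2015, 0.019]
orientation: [[0.976, -0.216, 0.002], [-0.216, -0.976, 0.0], [0.002, -0.001, -1.0]]
contact_force: [0.1, 0.6, 0.2]
finger_gap: 0.0514
```

Now close slowly in place, after a small further descent.

Request:
servo_tool --steps '[0,0,-0.004,0,0,0,0.45,0,0,-0.004,0,0,0,0.35,0,0,-0.004,0,0,0,0.3,0,0,-0.004,0,0,0,0.25,0,0,-0.004,0,0,0,0.2,0,0,-0.004,0,0,0,0.15,0,0,-0.004,0,0,0,0.1,0,0,-0.004,0,0,0,0.1]'

```text
clock: 9.52
position: [0.5398, 0.2013, 0.016]
orientation: [[0.976, -0.216, 0.001], [-0.216, -0.976, -0.0], [0.001, -0.0, -1.0]]
contact_force: [-1.0, -1.9, 5.4]
finger_gap: 0.0232
```

```bash
python3 - <<'E'
from h import *
np.set_printoptions(precision=4,suppress=True)
p=manip.capture('wrist');save(p,'wrist_d')
o=manip.get_obs();print(o['position'],o['orientation'],o['contact_force'],o['clock'],o['finger_gap'])
s=manip.capture('scene');cv2.imwrite('pics/scd.png',cv2.resize(s['img'][120:290,250:450,::-1],None,fx=3,fy=3))
E
```

```text
[0.5398 0.2013 0.016 ] [[ 0.9763 -0.2163  0.0007]
 [-0.2163 -0.9763 -0.0001]
 [ 0.0007 -0.     -1.    ]] [-0.4014 -2.465   5.219 ] 9.575 0.023202720269636053
```

View pics/wrist_d.png

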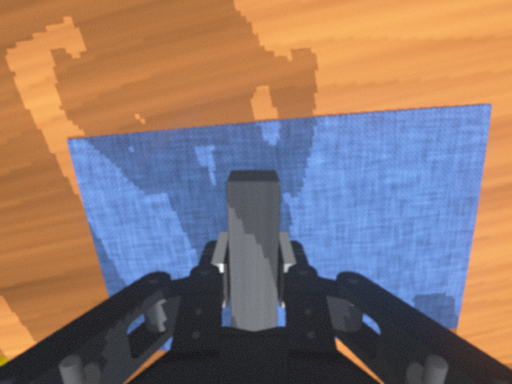

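View pics/scd.png

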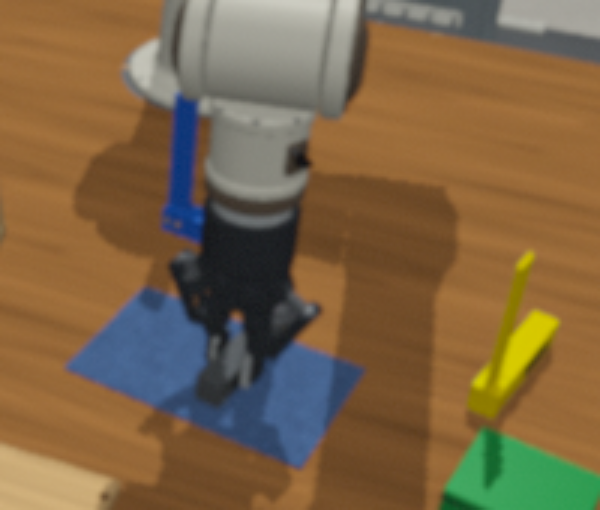

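Request:
servo_tool --steps '[0,0,0,0,0,0,0.1,0,0,0.03,0,0,0,0.1,0,0,0.11,0,0,0,0.1,0,0,0.21,0,0,0,0.1,0,-0.03,0.3,0,0,-0.03,0.1,0,-0.1,0.307,0,0,-0.08,0.1,0,-0.18,0.307,0,0,-0.13,0.1,0,-0.26,0.307,0,0,-0.18,0.1,0,-0.34,0.307,0,0,-0.23,0.1,0,-0.42,0.307,0,0,-0.28,0.1]' --grip_force 80

```text
clock: 10.88
position: [0.5389, -0.0518, 0.1999]
orientation: [[0.451, -0.892, -0.0], [-0.892, -0.451, 0.0], [-0.0, -0.0, -1.0]]
contact_force: [0.3, 0.7, -2.0]
finger_gap: 0.0223
```

Request:
servo_tool --steps '[0,-0.08,0,0,0,-0.05,0.1,0,-0.15,0,0,0,-0.082,0.1,0,-0.19,0,0,0,-0.082,0.1,0,-0.209,0,0,0,-0.082,0.1,0,-0.209,0,0,0,-0.082,0.1,0,-0.209,0,0,0,-0.082,0.1,0,-0.209,0,0,0,-0.082,0.1]'

```text
clock: 11.75
position: [0.5395, -0.175, 0.1997]
orientation: [[0.215, -0.977, -0.0], [-0.977, -0.215, 0.0], [-0.0, 0.0, -1.0]]
contact_force: [-0.3, -0.6, -2.7]
finger_gap: 0.0227
```

```bash
python3 - <<'E'
from h import *
np.set_printoptions(precision=4,suppress=True)
p=manip.capture('wrist');save(p,'wrist_e');np.savez('we.npz',W=cloud(p),img=p['img'])
o=manip.get_obs();print(o['position'],o['orientation'],o['contact_force'],o['wrist_torque'],o['clock'],o['finger_gap'])
p=manip.capture('scene');save(p,'scene_e');np.savez('se.npz',W=cloud(p),img=p['img'])
E
```

```text
[ 0.5395 -0.1752  0.1997] [[ 0.2149 -0.9766 -0.    ]
 [-0.9766 -0.2149  0.0002]
 [-0.0002  0.     -1.    ]] [ 0.0222  0.2017 -2.8175] [-0.0923 -0.0232 -0.0023] 11.8 0.02244908289882677
```

View pics/wrist_e.png

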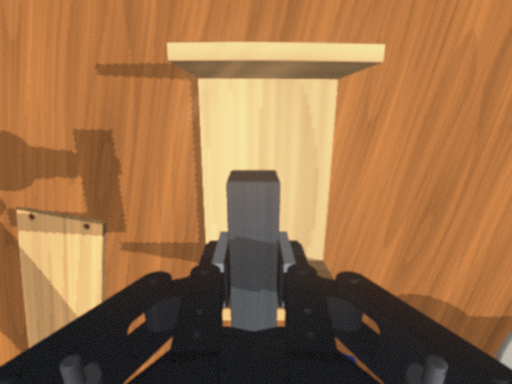

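View pics/scene_e.png

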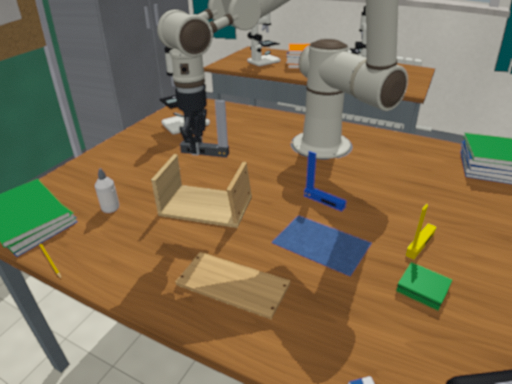

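```bash
python3 - <<'E'
import numpy as np,cv2
np.set_printoptions(precision=4,suppress=True)
D=np.load('we.npz');W=D['W'];x,y,z=W[...,0],W[...,1],W[...,2]
def st(nm,w): print(nm,len(w),np.median(w,0))
# glued end top
m=(z>.118)&(z<.127)&(y<-.2); m=cv2.morphologyEx(m.astype(np.uint8),cv2.MORPH_OPEN,np.ones((3,3)))>0
w=W[m];r=cv2.minAreaRect((w[:,:2]*1000).astype(np.float32));print('gluetop',len(w),r,np.median(w[:,2]))
m=(z>.008)&(z<.016)&(x>.4)&(x<.68)&(y>-.31)&(y<-.15)
w=W[m];print('boardz',np.median(w[:,2]))
# board side edges: per row first/last column
L=[];Rr=[]
for v in range(85,235):
    c=np.where(m[v])[0]
    if len(c)<20: continue
    L.append(W[v,c[0],:2]);Rr.append(W[v,c[-1],:2])
for nm,a in (('L',L),('R',Rr)):
    a=np.array(a)
    l=cv2.fitLine((a*1000).astype(np.float32),cv2.DIST_HUBER,0,.01,.01).ravel();print(nm,len(a),'yaw',(np.degrees(np.arctan2(l[1],l[0]))-90)%180,l)
# inner face of glued end
m2=(z>.02)&(z<.115)&(y<-.2)&(x>.45)&(x<.66);w=W[m2]
for _ in range(5):
    A=np.c_[w[:,0],w[:,2],np.ones(len(w))];c,*_=np.linalg.lstsq(A,w[:,1],rcond=None);e=w[:,1]-A@c;w=w[np.abs(e)<max(2.0*e.std(),.0015)]
print('face',len(w),np.degrees(np.arctan(c[0])),c,'rms',e.std())
E
```

```text
gluetop 4245 ((549.217041015625, -287.40362548828125), (149.67645263671875, 12.723529815673828), 12.52440357208252) 0.12210725536527145
boardz 0.012177365275593821
L 123 yaw 13.651581 [   0.236    -0.9717  606.9872 -206.0978]
R 123 yaw 11.952393 [   0.2071   -0.9783  460.1823 -225.9486]
face 2668 12.176676732549549 [ 0.2158  0.0006 -0.4001] rms 0.00023478609677603097
```

Request:
servo_tool --steps '[-0.02,-0.015,-0.02,0,0,0,0.1,-0.0215,-0.015,-0.08,0,0,0,0.1,-0.0215,-0.015,-0.14,0,0,0,0.1,-0.0215,-0.015,-0.2,0,0,0,0.1,-0.0215,-0.015,-0.24,0,0,0,0.1,-0.0215,-0.015,-0.265,0,0,0,0.1,-0.0215,-0.015,-0.274,0,0,0,0.1,-0.0215,-0.015,-0.278,0,0,0,0.1,-0.0215,-0.015,-0.28,0,0,0,0.1,-0.0215,-0.015,-0.28,0,0,0,0.1]'

```text
clock: 13.1
position: [0.527, -0.1853, 0.0323]
orientation: [[0.214, -0.977, 0.001], [-0.977, -0.214, -0.001], [0.001, -0.001, -1.0]]
contact_force: [-0.4, -0.1, -2.9]
finger_gap: 0.0224
```

```bash
python3 - <<'E'
from h import *
np.set_printoptions(precision=4,suppress=True)
o=manip.get_obs();print(o['position'],o['orientation'],o['contact_force'],o['wrist_torque'],o['clock'],o['finger_gap'])
p=manip.capture('scene');cv2.imwrite('pics/f.png',cv2.resize(p['img'][100:270,120:300,::-1],None,fx=3.5,fy=3.5))
E
```

```text
[ 0.527  -0.1853  0.0323] [[ 0.2139 -0.9769  0.001 ]
 [-0.9769 -0.2139 -0.0006]
 [ 0.0008 -0.0008 -1.    ]] [-0.4162 -0.0693 -2.8621] [-0.1476 -0.0058  0.0041] 13.1 0.02241252408172151
```

View pics/f.png

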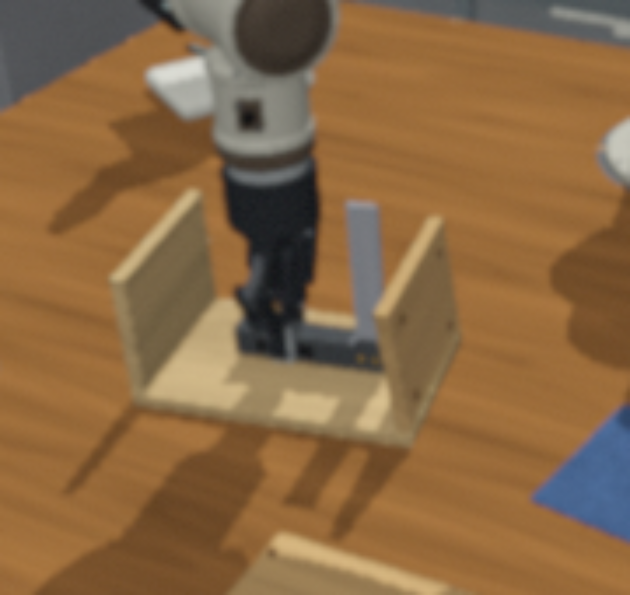

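Request:
servo_tool --steps '[0,0,-0.004,0,0,0,0.1,0,0,-0.007,0,0,0,0.1,0,0,-0.009,0,0,0,0.1,0,0,-0.01,0,0,0,0.1,0,0,-0.0107,0,0,0,0.1,0,0,-0.0112,0,0,0,0.1,0,0,-0.0117,0,0,0,0.1,0,0,-0.0117,0,0,0,0.1]'

```text
clock: 14.15
position: [0.5265, -0.1851, 0.025]
orientation: [[0.214, -0.977, -0.0], [-0.977, -0.214, 0.0], [-0.0, 0.0, -1.0]]
contact_force: [-1.9, 0.4, 3.2]
finger_gap: 0.0225
```

Request:
servo_tool --steps '[0,0,-0.0004,0,0,0,0.1,0,0,-0.0008,0,0,0,0.1,0,0,-0.0008,0,0,0,0.1]'

```text
clock: 14.52
position: [0.5266, -0.1851, 0.025]
orientation: [[0.214, -0.977, -0.0], [-0.977, -0.214, 0.0], [-0.0, 0.0, -1.0]]
contact_force: [-4.6, 1.4, 8.1]
finger_gap: 0.0223
```

```bash
cat > o.py <<'E'
from h import *
np.set_printoptions(precision=4,suppress=True)
import time
u=np.array([-.2147,.9767,0])
o=manip.get_obs();F=o['contact_force'];R=o['orientation']
print('t',o['clock'],o['position'],'y\'',o['position']@u,'F',F,'push',-F@u,'down',F[2]+2.8,'T',o['wrist_torque'],'z',R[:,2],'yaw',np.degrees(np.arctan2(R[1,0],R[0,0])),o['finger_gap'])
E
python3 o.py
```

```text
t 14.525 [ 0.5266 -0.1851  0.025 ] y' -0.29382841949129973 F [-4.6332  1.4461  8.1042] push -2.4071264152650302 down 10.904193883614123 T [ 0.3259  0.7357 -0.0422] z [-0.0003  0.0001 -1.    ] yaw -77.6505975265544 0.022317808839438128
```

Request:
servo_tool --steps '[-0.0004,0.0016,-0.0004,0,0,0,0.1,-0.001,0.0045,-0.0004,0,0,0,0.1,-0.0017,0.0078,-0.0004,0,0,0,0.1,-0.0024,0.011,-0.0004,0,0,0,0.1,-0.0031,0.0143,-0.0004,0,0,0,0.1,-0.0036,0.0163,-0.0004,0,0,0,0.1]'

```text
clock: 15.28
position: [0.5258, -0.1763, 0.0251]
orientation: [[0.214, -0.977, 0.003], [-0.977, -0.214, -0.002], [0.003, -0.003, -1.0]]
contact_force: [1.4, -4.2, 5.1]
finger_gap: 0.0225
```

```bash
python3 o.py
```

```text
t 15.275 [ 0.5258 -0.1763  0.0251] y' -0.28504209451431833 F [ 1.3764 -4.168   5.1256] push 4.366368629472441 down 7.925565481651874 T [-0.6326 -0.0748  0.0104] z [ 0.0033 -0.0023 -1.    ] yaw -77.6563240991081 0.022458693450042005
```

Request:
servo_tool --steps '[-0.0006,0.0026,-0.0006,0,0,0,0.1,-0.0013,0.0059,-0.0008,0,0,0,0.1,-0.002,0.0091,-0.0008,0,0,0,0.1,-0.0027,0.0124,-0.0008,0,0,0,0.1,-0.0034,0.0155,-0.0008,0,0,0,0.1,-0.004,0.018,-0.0008,0,0,0,0.1]'

```text
clock: 16.02
position: [0.524, -0.1662, 0.0251]
orientation: [[0.214, -0.977, 0.005], [-0.977, -0.214, -0.004], [0.004, -0.004, -1.0]]
contact_force: [2.0, -6.1, 5.6]
finger_gap: 0.0226
```

```bash
python3 o.py
```

```text
t 16.025 [ 0.524  -0.1662  0.0251] y' -0.27480274269205046 F [ 1.9774 -6.0984  5.6427] push 6.380824261861258 down 8.442734295809744 T [-0.8152 -0.0624 -0.023 ] z [ 0.0046 -0.0036 -1.    ] yaw -77.65980237505256 0.022613369566230022
```

Request:
servo_tool --steps '[-0.0006,0.0026,-0.0006,0.0004,0.0005,0,0.1,-0.0011,0.005,-0.0009,0.0008,0.001,0,0.1,-0.0016,0.0074,-0.001,0.0012,0.0015,0,0.1,-0.0021,0.0096,-0.001,0.0012,0.0015,0,0.1,-0.0025,0.0114,-0.001,0.0012,0.0015,0,0.1,-0.0029,0.013,-0.001,0.0012,0.0015,0,0.1]'

```text
clock: 16.77
position: [0.5228, -0.1591, 0.025]
orientation: [[0.214, -0.977, 0.001], [-0.977, -0.214, -0.001], [0.001, -0.001, -1.0]]
contact_force: [0.5, -7.7, 8.1]
finger_gap: 0.0227
```

```bash
python3 o.py
```

```text
t 16.775 [ 0.5228 -0.1591  0.025 ] y' -0.2676288789785862 F [ 0.4932 -7.7309  8.1123] push 7.656613884260327 down 10.912293179366717 T [-1.1311 -0.1089  0.0667] z [ 0.0011 -0.0012 -1.    ] yaw -77.6425969768378 0.022668178496832045
```

Request:
servo_tool --steps '[-0.0002,0.001,-0.0003,0,0,0,0.1,-0.0004,0.002,-0.0006,0,0,0,0.1,-0.0007,0.0032,-0.0006,0,0,0,0.1,-0.001,0.0044,-0.0006,0,0,0,0.1,-0.0012,0.0054,-0.0006,0,0,0,0.1,-0.0014,0.0064,-0.0006,0,0,0,0.1]'

```text
clock: 17.52
position: [0.5222, -0.1557, 0.025]
orientation: [[0.214, -0.977, 0.002], [-0.977, -0.214, -0.002], [0.002, -0.001, -1.0]]
contact_force: [0.2, -8.5, 9.2]
finger_gap: 0.0225
```

```bash
python3 o.py
```

```text
t 17.525 [ 0.5222 -0.1557  0.025 ] y' -0.2642030293868424 F [ 0.1691 -8.5127  9.2031] push 8.350672728198688 down 12.003097352846403 T [-1.3031 -0.0959  0.0363] z [ 0.0017 -0.002  -1.    ] yaw -77.63267420540527 0.02245084316236223
```

Still sliding. Continue in half-millimetre steps.

Request:
servo_tool --steps '[-0.0002,0.0008,-0.0003,0,0,0,0.1,-0.0004,0.0016,-0.0003,0,0,0,0.1,-0.0005,0.0024,-0.0003,0,0,0,0.1,-0.0007,0.0033,-0.0003,0,0,0,0.1]'

```text
clock: 18.02
position: [0.5222, -0.1553, 0.025]
orientation: [[0.215, -0.977, 0.003], [-0.977, -0.215, -0.005], [0.005, -0.002, -1.0]]
contact_force: [2.0, -15.7, 5.7]
finger_gap: 0.0227
```

```bash
python3 o.py
```

```text
t 18.025 [ 0.5222 -0.1553  0.025 ] y' -0.26376071754767366 F [  2.0491 -15.739    5.7198] push 15.81217343352143 down 8.519793953966412 T [-2.2471 -0.0454  0.1604] z [ 0.0027 -0.0049 -1.    ] yaw -77.61142374553806 0.022660326973629907
```

Request:
servo_tool --steps '[0,0,-0.0005,0.0004,0.0002,0,0.1,0,0,-0.001,0.0008,0.0004,0,0.1,0,0,-0.0012,0.0012,0.0006,0,0.1,0,0,-0.0012,0.0012,0.0006,0,0.1]'

```text
clock: 18.52
position: [0.5222, -0.1553, 0.025]
orientation: [[0.215, -0.977, 0.0], [-0.977, -0.215, -0.001], [0.001, -0.0, -1.0]]
contact_force: [-1.6, -12.5, 13.5]
finger_gap: 0.0229
```

```bash
python3 o.py; python3 - <<'E'
from h import *
np.set_printoptions(precision=4,suppress=True)
p=manip.capture('scene');np.savez('sg.npz',W=cloud(p),img=p['img']);cv2.imwrite('pics/g.png',cv2.resize(p['img'][130:240,150:270,::-1],None,fx=5,fy=5,interpolation=cv2.INTER_CUBIC))
W=cloud(p);x,y,z=W[...,0],W[...,1],W[...,2]
w=W[(z>.02)&(z<.112)&(x>.40)&(x<.6)&(y>-.09)&(y<-.02)]
for _ in range(8):
    A=np.c_[w[:,0],w[:,2],np.ones(len(w))];c,*_=np.linalg.lstsq(A,w[:,1],rcond=None);e=w[:,1]-A@c;w=w[np.abs(e)<max(2.0*e.std(),.001)]
print('outer face',len(w),np.degrees(np.arctan(c[0])),c,e.std())
E
```

```text
t 18.525 [ 0.5222 -0.1553  0.025 ] y' -0.2637658710335856 F [ -1.567  -12.5398  13.4905] push 11.911155969628602 down 16.29048786372516 T [-1.9354  0.3243  0.1115] z [ 0.0005 -0.0008 -1.    ] yaw -77.61110397283325 0.02285872503662345
outer face 432 12.131790126830726 [ 0.215  -0.0002 -0.1654] 0.00044974680415433123
```

View pics/g.png

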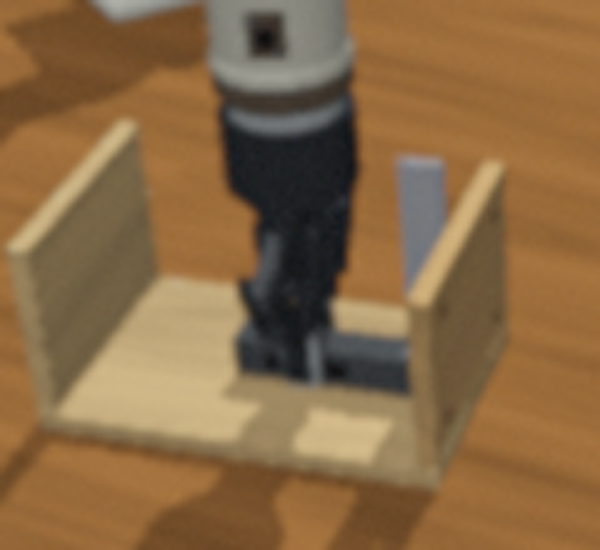

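Request:
servo_tool --steps '[0,0.0001,0,0,0,0,0.1,0,0.0001,0,0,0,0,0.1,0,0.0001,0,0,0,0,0.1,0,0.0001,0,0,0,0,0.1,0,0.0001,0,0,0,0,0.1,0,0.0001,0,0,0,0,0.1,0,0.0001,0,0,0,0,0.1,0,0.0001,0,0,0,0,0.1,0,0.0001,0,0,0,0,0.1,0,0.0001,0,0,0,0,0.1]'

```text
clock: 19.82
position: [0.5222, -0.1552, 0.025]
orientation: [[0.215, -0.977, 0.001], [-0.977, -0.215, -0.001], [0.001, -0.0, -1.0]]
contact_force: [-1.2, -12.4, 14.0]
finger_gap: 0.0223
```

```bash
python3 o.py
```

```text
t 19.825 [ 0.5222 -0.1552  0.025 ] y' -0.26375347391544796 F [ -1.1809 -12.3948  14.0119] push 11.852418792885986 down 16.81193975386984 T [-1.9676  0.3062  0.134 ] z [ 0.0005 -0.001  -1.    ] yaw -77.6119369057193 0.02234484742350706
```

Request:
servo_tool --steps '[-0.0001,0.0004,-0.0002,0,0,0,0.1,-0.0001,0.0004,-0.0002,0,0,0,0.1,-0.0001,0.0004,-0.0002,0,0,0,0.1,-0.0001,0.0004,-0.0002,0,0,0,0.1,-0.0001,0.0004,-0.0002,0,0,0,0.1,-0.0001,0.0004,-0.0002,0,0,0,0.1,-0.0001,0.0004,-0.0002,0,0,0,0.1,-0.0001,0.0004,-0.0002,0,0,0,0.1,-0.0001,0.0004,-0.0002,0,0,0,0.1,-0.0001,0.0004,-0.0002,0,0,0,0.1]'

```text
clock: 21.08
position: [0.5223, -0.1553, 0.025]
orientation: [[0.215, -0.977, 0.001], [-0.977, -0.215, -0.001], [0.002, -0.0, -1.0]]
contact_force: [-1.9, -13.8, 14.1]
finger_gap: 0.0224
```

```bash
python3 o.py
```

```text
t 21.075 [ 0.5223 -0.1553  0.025 ] y' -0.263777058269613 F [ -1.9334 -13.8014  14.1123] push 13.06474413656959 down 16.91227924139741 T [-2.1592  0.3593  0.1058] z [ 0.0007 -0.0014 -1.    ] yaw -77.61304740275678 0.02236670520145167
```

Request:
servo_tool --steps '[0,0,0,0,0,0,0.1,0,0,0,0,0,0,0.1,0,0,0,0,0,0,0.1,0,0,0,0,0,0,0.1,0,0,0,0,0,0,0.1,0,0,0,0,0,0,0.1,0,0,0,0,0,0,0.1,0,0,0,0,0,0,0.1,0,0,0,0,0,0,0.1,0,0,0,0,0,0,0.1]'

```text
clock: 22.32
position: [0.5222, -0.1553, 0.025]
orientation: [[0.215, -0.977, 0.001], [-0.977, -0.215, -0.001], [0.002, -0.0, -1.0]]
contact_force: [-2.4, -12.8, 12.7]
finger_gap: 0.0224
```

```bash
python3 o.py;  python3 - <<'E'
from h import *
np.set_printoptions(precision=4,suppress=True)
p=manip.capture('top');W=cloud(p);x,y,z=W[...,0],W[...,1],W[...,2]
cv2.imwrite('pics/h_top.png',cv2.resize(p['img'][140:260,240:380,::-1],None,fx=5,fy=5))
p=manip.capture('scene');W=cloud(p);x,y,z=W[...,0],W[...,1],W[...,2]
w=W[(z>.02)&(z<.112)&(x>.40)&(x<.6)&(y>-.09)&(y<-.02)]
for _ in range(8):
    A=np.c_[w[:,0],w[:,2],np.ones(len(w))];c,*_=np.linalg.lstsq(A,w[:,1],rcond=None);e=w[:,1]-A@c;w=w[np.abs(e)<max(2.0*e.std(),.001)]
print('outer face',len(w),np.degrees(np.arctan(c[0])),c,e.std())
# blade verticality: steel pixels
m=(z>.045)&(z<.158)&(x>.47)&(x<.54)&(y>-.105)&(y<-.072)
w=W[m];print(len(w))
for lo in np.arange(.125,.155,.01):
    q=w[(w[:,2]>lo)&(w[:,2]<lo+.01)]
    if len(q): print(lo,len(q),np.percentile(q@np.array([-.2147,.9767,0]),[2,98]))
E
```

```text
t 22.325 [ 0.5222 -0.1553  0.025 ] y' -0.2637747786927313 F [ -2.4355 -12.834   12.7186] push 12.01210666776451 down 15.518625463714255 T [-2.0995  0.4068  0.093 ] z [ 0.0007 -0.0014 -1.    ] yaw -77.60944919743238 0.022415482521718256
outer face 422 12.217531739378607 [ 0.2165 -0.0011 -0.1661] 0.0004325809144598081
159
0.125 24 [-0.2    -0.1801]
0.135 27 [-0.1994 -0.1795]
0.14500000000000002 22 [-0.1986 -0.1803]
```

Request:
servo_tool --steps '[0.0005,-0.002,0.0003,0,0,0,0.1,0.001,-0.0045,0.0006,0,0,0,0.1,0.0018,-0.008,0.0009,0,0,0,0.1,0.0027,-0.012,0.001,0,0,0,0.1,0.0036,-0.0163,0.001,0,0,0,0.1,0.0054,-0.0244,0.001,0,0,0,0.1,0.0064,-0.029,0.001,0,0,0,0.1]'

```text
clock: 23.3
position: [0.5245, -0.1646, 0.025]
orientation: [[0.214, -0.977, -0.005], [-0.977, -0.214, 0.013], [-0.014, 0.002, -1.0]]
contact_force: [-4.1, 17.6, 28.5]
finger_gap: 0.0229
```

```bash
python3 o.py
```

```text
t 23.3 [ 0.5245 -0.1646  0.025 ] y' -0.2733769936888255 F [-4.0834 17.6356 28.5357] push -18.101433777969245 down 31.335704374260466 T [ 2.1131  0.4376 -0.0057] z [-0.0046  0.013  -0.9999] yaw -77.65922978429933 0.02291869906337036
```

Request:
servo_tool --steps '[0,0,0.0025,0,0,0,0.1,0,0,0.006,0,0,0,0.1,0,0,0.012,-0.0012,-0.001,0,0.1,0,0,0.025,-0.0024,-0.0021,0,0.1,0,0,0.025,-0.0024,-0.0021,0,0.1,0,0,0.025,-0.0024,-0.0021,0,0.1]'

```text
clock: 24.05
position: [0.5226, -0.168, 0.037]
orientation: [[0.214, -0.977, -0.0], [-0.977, -0.214, 0.0], [-0.0, 0.0, -1.0]]
contact_force: [0.1, 0.4, -2.8]
finger_gap: 0.0229
```

```bash
python3 o.py; cat > lean.py <<'E'
from h import *
np.set_printoptions(precision=4,suppress=True)
import sys
p=manip.capture('scene');W=cloud(p);x,y,z=W[...,0],W[...,1],W[...,2]
cv2.imwrite('pics/l%s.png'%sys.argv[1],cv2.resize(p['img'][100:270,120:300,::-1],None,fx=3.5,fy=3.5))
w=W[(z>.02)&(z<.112)&(x>.40)&(x<.6)&(y>-.09)&(y<-.02)]
for _ in range(8):
    A=np.c_[w[:,0],w[:,2],np.ones(len(w))];c,*_=np.linalg.lstsq(A,w[:,1],rcond=None);e=w[:,1]-A@c;w=w[np.abs(e)<max(2.0*e.std(),.001)]
print('outer face',len(w),np.degrees(np.arctan(c[0])),c,e.std())
E
python3 lean.py 1
```

```text
t 24.05 [ 0.5226 -0.168   0.037 ] y' -0.27627967847474794 F [ 0.0811  0.408  -2.8387] push -0.3810433840162114 down -0.03874315174070686 T [-0.0416 -0.0279  0.0034] z [-0.0001  0.0001 -1.    ] yaw -77.66769541061905 0.022933250081352347
outer face 437 12.160030969852034 [ 0.2155 -0.0003 -0.1656] 0.00046502156203579625
```

View pics/l1.png

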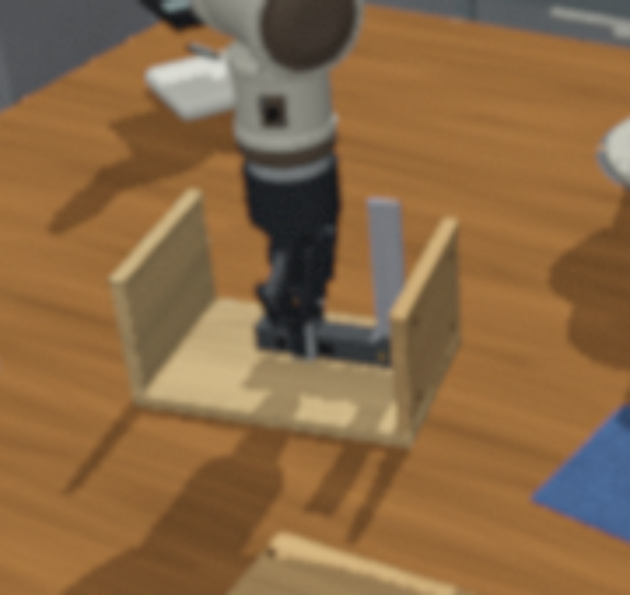

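Request:
servo_tool --steps '[0.002,-0.01,0.03,0,0,0,0.1,0.003,-0.013,0.1,0,0,0,0.1,0.003,-0.013,0.19,0,0,0,0.1,0.003,0.01,0.26,0,0,0.02,0.1,0.006,0.06,0.275,0,0,0.05,0.1,0.012,0.14,0.275,0,0,0.1,0.1,0.02,0.22,0.275,0,0,0.15,0.1,0.028,0.3,0.275,0,0,0.2,0.1,0.036,0.38,0.275,0,0,0.25,0.1,0.044,0.46,0.275,0,0,0.3,0.1]'

```text
clock: 25.35
position: [0.5496, 0.1092, 0.2036]
orientation: [[0.918, -0.397, 0.002], [-0.397, -0.918, -0.0], [0.002, -0.001, -1.0]]
contact_force: [-0.1, -0.6, -2.8]
finger_gap: 0.0224
```

Request:
servo_tool --steps '[0.006,0.06,0,0,0,0.04,0.1,0.012,0.1,0,0,0,0.061,0.1,0.0125,0.118,0,0,0,0.0617,0.1,0.0125,0.118,0,0,0,0.0617,0.1,0.0125,0.118,0,0,0,0.0617,0.1,0.0125,0.118,0,0,0,0.0617,0.1]'

```text
clock: 26.1
position: [0.5567, 0.1779, 0.2022]
orientation: [[0.976, -0.219, -0.0], [-0.219, -0.976, -0.0], [0.0, 0.0, -1.0]]
contact_force: [1.0, 0.3, -2.1]
finger_gap: 0.0225
```

```bash
python3 o.py; cat > matfit.py <<'E'
from h import *
import sys
np.set_printoptions(precision=4,suppress=True)
for n in sys.argv[2:]:
    p=manip.capture(n);save(p,n+'_'+sys.argv[1]);W=cloud(p);np.savez(n+'_'+sys.argv[1]+'.npz',W=W,img=p['img']);x,y,z=W[...,0],W[...,1],W[...,2];I=p['img'].astype(int)
    m=(I[...,2]>I[...,0]+20)&(np.abs(z)<.012)&(x>.44)&(x<.64)&(y>.05)&(y<.32)
    m=cv2.morphologyEx(m.astype(np.uint8),cv2.MORPH_OPEN,np.ones((3,3)))>0
    r=cv2.minAreaRect((W[m][:,:2]*1000).astype(np.float32));print(n,'mat',m.sum(),r)
E
python3 matfit.py k wrist scene
```

```text
t 26.1 [0.5567 0.1779 0.2022] y' 0.05421904962909231 F [ 1.0104  0.2875 -2.1089] push -0.06383648338533113 down 0.6910841335483728 T [-0.0173 -0.0909  0.0075] z [-0.     -0.0002 -1.    ] yaw -12.639430789015908 0.022530352390697932
wrist mat 14994 ((535.8063354492188, 184.62600708007812), (219.44773864746094, 139.01138305664062), 82.42693328857422)
scene mat 2934 ((535.8877563476562, 186.16868591308594), (218.9921112060547, 141.13650512695312), 82.6789321899414)
```

View pics/wrist_k.png

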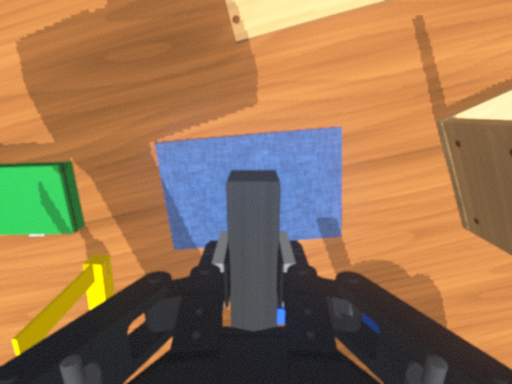

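View pics/scene_k.png

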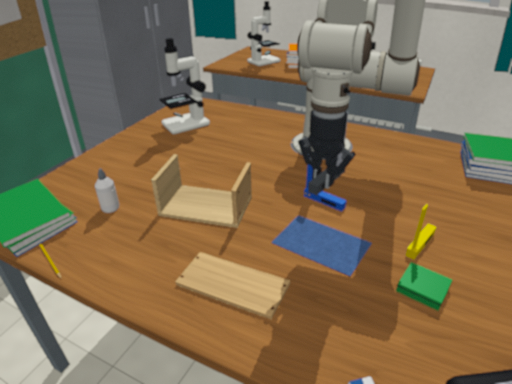

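```bash
python3 - <<'E'
import numpy as np,cv2
np.set_printoptions(precision=4,suppress=True)
W=np.load('wrist_k.npz')['W']
for v in range(166,200,3): print(v,W[v,254])
d=np.array([-.976,.219]);T=np.array([.5567,.1779])
m=(W[...,2]>.19)&(W[...,2]<.23);m[:165]=0;m[235:]=0;m[:,:215]=0;m[:,290:]=0
w=W[m];a=(w[:,:2]-T)@d;print(np.percentile(a,[0.5,2,50]));b=(w[:,:2]-T)@np.array([-d[1],d[0]]);print(np.percentile(b,[1,50,99]),np.median(w[:,2]))
q=w[a<a.min()+.05]
A=np.c_[(q[:,:2]-T)@d,(q[:,:2]-T)@np.array([-d[1],d[0]]),np.ones(len(q))];c,*_=np.linalg.lstsq(A,q[:,2],rcond=None);print('slope along/across',c)
E
```

```text
166 [0.5666 0.1755 0.0039]
169 [0.563  0.1763 0.0036]
172 [0.5998 0.1686 0.1974]
175 [0.6    0.1686 0.2052]
178 [0.5997 0.1687 0.2103]
181 [0.5992 0.1688 0.2136]
184 [0.5984 0.169  0.2159]
187 [0.5969 0.1693 0.2152]
190 [0.596  0.1695 0.2166]
193 [0.5941 0.1699 0.2147]
196 [0.5927 0.1703 0.2145]
199 [0.5918 0.1705 0.2161]
[-0.0443 -0.0442 -0.034 ]
[-0.0128 -0.0009  0.0112] 0.21511794693866773
slope along/across [0.1624 0.0016 0.2186]
```

Request:
servo_tool --steps '[-0.0008,0.0033,-0.06,0,0,0,0.1,-0.0008,0.0033,-0.13,0,0,0,0.1,-0.0008,0.0033,-0.2,0,0,0,0.1,-0.0008,0.0033,-0.25,0,0,0,0.1,-0.0008,0.0033,-0.28,0,0,0,0.1,-0.0008,0.0033,-0.295,0,0,0,0.1,-0.0008,0.0033,-0.302,0,0,0,0.1,-0.0008,0.0033,-0.302,0,0,0,0.1,-0.0008,0.0033,-0.302,0,0,0,0.1]'

```text
clock: 27.32
position: [0.557, 0.1809, 0.0219]
orientation: [[0.976, -0.217, 0.002], [-0.217, -0.976, 0.0], [0.002, -0.001, -1.0]]
contact_force: [0.6, 0.5, -1.9]
finger_gap: 0.0228
```

```bash
python3 o.py
```

```text
t 27.325 [0.557  0.1809 0.0219] y' 0.05713169656344558 F [ 0.5641  0.5324 -1.8963] push -0.39891955051836464 down 0.903650512554518 T [-0.0517 -0.1077  0.0245] z [ 0.0019  0.0002 -1.    ] yaw -12.54721462203112 0.022792200245042298
```

Request:
servo_tool --steps '[-0.001,0,-0.003,0,0,0,0.1,-0.001,0,-0.006,0,0,0,0.1,-0.001,0,-0.0075,0,0,0,0.1,-0.001,0,-0.0085,0,0,0,0.1,-0.001,0,-0.0092,0,0,0,0.1,-0.001,0,-0.0092,0,0,0,0.1,-0.001,0,-0.0092,0,0,0,0.1]'

```text
clock: 28.2
position: [0.5554, 0.1808, 0.016]
orientation: [[0.976, -0.217, -0.001], [-0.217, -0.976, -0.0], [-0.001, 0.0, -1.0]]
contact_force: [-4.1, -1.2, 5.5]
finger_gap: 0.0226
```

```bash
python3 o.py
```

```text
t 28.2 [0.5554 0.1808 0.016 ] y' 0.05733634002325533 F [-4.1348 -1.1886  5.4837] push 0.27319290611260005 down 8.283665002661436 T [-0.1153  0.6015 -0.0632] z [-0.0007 -0.0002 -1.    ] yaw -12.5432910953679 0.022597648915448305
```

Request:
servo_tool --steps '[0,0,0.0007,0,0,0,0.1,0,0,0.0007,0,0,0,0.3,0,0,0.0007,0,0,0,0.35,0,0,0.0007,0,0,0,0.45,0,0,0.0007,0,0,0,0.55,0,0,0.0007,0,0,0,0.6,0,0,0.0007,0,0,0,0.6]'

```text
clock: 29.08
position: [0.5556, 0.1808, 0.0158]
orientation: [[0.976, -0.217, 0.0], [-0.217, -0.976, -0.0], [0.0, -0.0, -1.0]]
contact_force: [0.4, 0.3, 0.6]
finger_gap: 0.0513
```

```bash
python3 o.py
```

```text
t 29.075 [0.5556 0.1808 0.0158] y' 0.057311122981422255 F [0.4453 0.259  0.6319] push -0.1573910757007489 down 3.4319090449758622 T [ 0.0236 -0.0177 -0.0202] z [ 0.0001 -0.     -1.    ] yaw -12.550047413317431 0.05126532944308861
```

Released. Straight up.

Request:
servo_tool --steps '[0,0,0.02,0,0,0,0.6,0,0,0.07,0,0,0,0.6,0,0,0.15,0,0,0,0.6,0,0,0.25,0,0,0,0.6,0,0,0.35,0,0,0,0.6,0,0,0.45,0,0,0,0.6,0.02,0,0.5,0,0,0,0.6,0.02,0,0.5,0,0,0,0.6,0.02,0,0.5,0,0,0,0.6,0.02,0,0.5,0,0,0,0.6]'

```text
clock: 30.32
position: [0.5665, 0.1807, 0.3137]
orientation: [[0.976, -0.217, -0.004], [-0.217, -0.976, -0.0], [-0.004, 0.001, -1.0]]
contact_force: [-0.7, 0.2, -0.3]
finger_gap: 0.0512
```

```bash
python3 o.py; python3 matfit.py m wrist scene; python3 lean.py 2; python3 - <<'E'
import numpy as np,cv2
from h import *
for n in ['wrist_m','scene_m']:
    W=np.load(n+'.npz')['W'];x,y,z=W[...,0],W[...,1],W[...,2];s=(x>.44)&(x<.64)&(y>.1)&(y<.26)
    for nm,m in (('stock',s&(z>.018)&(z<.034)),('blade',s&(z>.1)&(z<.165))):
        m=cv2.morphologyEx(m.astype(np.uint8),cv2.MORPH_OPEN,np.ones((2,2)))>0
        if m.sum()>5: print(n,nm,m.sum(),cv2.minAreaRect((W[m][:,:2]*1000).astype(np.float32)),np.nanmax(W[m][:,2]))
p=manip.capture('top');save(p,'top_m')
for t in ['square','tool_mat']:
    for q in manip.mark_of(t,p)[:3]: print(t,q['confidence'],atz(p,q['point'],.003))
p=manip.capture('wrist')
for t in ['square','tool_mat']:
    for q in manip.mark_of(t,p)[:3]: print(t,q['confidence'],atz(p,q['point'],.003))
E
```

```text
t 30.325 [0.5665 0.1807 0.3137] y' 0.05489501566265207 F [-0.7321  0.2359 -0.3234] push -0.3876086131219196 down 2.476641740932941 T [ 0.0286  0.0292 -0.0469] z [-0.0037 -0.0004 -1.    ] yaw -12.547744612486584 0.05119363963415708
wrist mat 9866 ((535.6779174804688, 184.9673309326172), (218.7882537841797, 138.70094299316406), 82.43311309814453)
scene mat 2504 ((535.9776000976562, 186.39398193359375), (217.9978485107422, 139.06875610351562), 82.01117706298828)
outer face 426 12.171777615907473 [ 0.2157 -0.0011 -0.1657] 0.0004796414528097638
wrist_m stock 1245 ((528.6487426757812, 185.0967559814453), (23.98792839050293, 141.74362182617188), 77.8309326171875) 0.09149399732328062
wrist_m blade 142 ((439.3262939453125, 203.884033203125), (5.874250888824463, 116.44766998291016), 78.28952026367188) 0.15469527518857917
scene_m stock 382 ((523.4609985351562, 195.4552459716797), (21.38555145263672, 160.79495239257812), 75.48213958740234) 0.033990392249900525
scene_m blade 105 ((370.9534606933594, 180.22470092773438), (255.90280151367188, 10.249646186828613), 10.335365295410156) 0.15238753299856944
square 0.7 [0.35551515 0.12394822 0.003     ]
square 0.63 [0.42952503 0.42254058 0.003     ]
tool_mat 0.98 [0.54574795 0.18379756 0.003     ]
square 0.89 [0.52752738 0.18457302 0.003     ]
square 0.84 [0.3513333  0.12934994 0.003     ]
square 0.55 [0.43571934 0.41937912 0.003     ]
tool_mat 0.81 [0.53105175 0.18647821 0.003     ]
```

View pics/wrist_m.png

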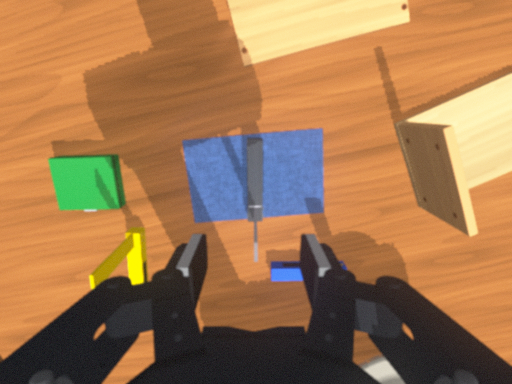

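View pics/scene_m.png

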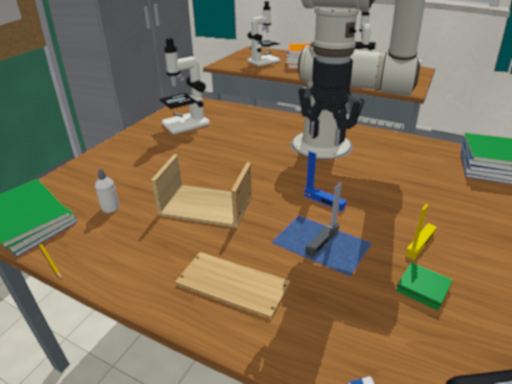

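```bash
python3 -c "
from station import manip
print(manip.hand_in())"
```

```text
the job is handed in; nothing more can be done
None
```

I did the job in the order asked and handed it in at about 30.5 s.

- **Placing and sliding:** The square's stock was set down gently on the board about 30 mm short of the panel's foot. It was then slid pressed down until it stopped firmly with the panel upright.
- **Hold:** I held it there for about 3.8 s, with readings of roughly 12–13 N push and 15.5–17 N down. These are total wrist forces: subtracting friction by estimate leaves about 8–13 N on the panel and 10–16 N on the board. I could not measure the two contacts separately.
- **Return:** The square was pulled back, lifted, and stood on its mat at its original heading.

**Last checks:**
- The panel's lean measured about -0.001 rad after release, which is within the noise.
- The square stands upright with its middle about 2 mm from the mat's centre.
- In the last pictures the side board, glue bottle, slide box and look-alikes look unmoved; I judged this by eye.
- The gripper was clear at 0.31 m.

**Less than ideal:**
- When the square was pulled back off the panel, the downward force rose to about 31 N before I lifted. That is under the 40 N limit, but forces were only read at the end of each move, so a brief higher peak could have been missed.
- The stop against the panel read about 16 N for a moment.
- The network's "square" point in the last wrist picture put the middle about 8 mm off. Its point in the last overhead picture fell on the look-alikes instead. I relied on the depth fit.

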